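# Free the board strap with the forked spring-bar tool

## Robot

A 6-joint arm with a two-finger parallel gripper is mounted at the origin on the work surface. World frame = base frame: x ahead of the robot, y to its left, z up, the work surface at z = 0. Lengths are in m, angles in degrees, forces in N, time in s.
With the tool pointing down it reaches from about 0.375 to 0.75 m from the base axis. Payload 9 kg.
Tool frame: the origin (TCP) lies where the fingers leave the gripper's body, on its centre line; the fingertips stand 73 mm ahead of it and the grasp point (between the pads) lies 54 mm ahead of it (robot.tip_reach is the distance from the TCP to the fingertips, in m); z points along the fingers, y is the direction in which the jaws open and shut (so a half turn about z gives the same grasp; the last joint's range is limited). The gripper opens to 85 mm and grips with 20 to 120 N. Pads are 22 mm wide; open, the fingers measure 114 mm over their backs; the gripper's body (76 mm by 85 mm) begins 54 mm behind the grasp point. The pads swing forward as they close: fully open they stand 13 mm farther back than shut.
Start: joints at [-84.895, 5.964, 5.575, 89.605, 0, 77.527], TCP at [0.181, -0.572, 0.304] pointing down, gripper open.
Joint ranges: [-171.21, 171.21], [-48.23, 106.86], [-62.78, 66.21], [-105.2, 120.99], [-86.42, 89.51], [-180, 180]. Speed limits (degrees/s): [127.2, 127.2, 147.25, 180, 180, 180].

## Interface

Orientations are given as [roll, pitch, yaw] about the fixed x, y, z axes, in that order (R = Rz(yaw) Ry(pitch) Rx(roll)).
In Python, from plant import robot gives the robot as it stands. Calls block until the motion is done:
- robot.move_pose(position, orientation): joint-space move of the TCP to a pose.
- robot.line_to(position, vel=0.15, rotation=None, guard=None): straight line of the TCP; rotation=None keeps the orientation; vel is the mean speed in m/s. With guard (N) it stops when the force on the tool has changed by that much, and returns True; else False.
- robot.goto_joints(angles): joint-space move.
- robot.set_gripper(opening): finger opening in m; the grip force is fixed at half the most; returns when the fingers have stopped.
- robot.pause(seconds).
- robot.ik(position, orientation): joint angles nearest the present ones, or None.
- robot.observe(): the state.
- robot.grab_frame(name): name is "scene" or "top" or "wrist"; returns the picture (420x560x3 uint8, blue, green, red); there is no depth.
- robot.get_calibration(name): a dict with "vertical_fov" (degrees; the focal length in pixels is half the picture's height over the tangent of half this angle, whatever the lens; pixels are square), "cx", "cy" (the principal point, pixels), "rvec" (rotation vector, rad) and "tvec" (3), from world to camera coordinates, as OpenCV has them. Camera axes: x right, y down, z forward; pixel columns grow to the right and rows downward; lengths in m; the calibration is good to about 2 mm. The wrist camera is an equidistant fisheye: a pixel r from the principal point sees the ray r / f radians off the axis. A picture is of the moment at which its call begins: read the wrist's pose just before it. get_calibration takes no time and is no camera call; for the wrist camera it gives the pose at the moment of the call.
A pose or a line that the arm cannot do raises robot.IKError and nothing moves.
- robot.job_done(): hands the job in, once; it reports no verdict.
The state is a dict: "time": time; "q": joint angles; "qvel": joint speeds; "joint_torque": joint torques, N m; "tool_pos": TCP position; "tcp_rot": TCP orientation; "ft_force": force on the tool from outside, world axes, zero at the start; "torque": the same for the moment, N m; "gripper_width": finger opening in m.
Only numpy, scipy, OpenCV 4.12 (cv2) and the standard library are available. Lean on these libraries where they do the work, as an engineer would, in place of code of your own. Each camera call takes 0.05 s, during which the arm holds its last target. There are 200 camera calls.

## Task

Take the forked tool from its raised rack, straddle the spring bar of the board cradle with its fork and push the bar's collar sideways, away from the strap, until the strap comes loose and springs up. Then let the bar spring back and hang the tool upright on its rack again, as it was. Touch the cradle only with the tool, and leave the circuit board and everything else on the bench where they are.

Things in the scene. Friction and masses are not known exactly. Their poses are not given: they have to be found in the camera images.
- cradle: board cradle, fixed to the bench: aluminium base plate 210 (x) x 320 (y) x 12 mm; origin: centre of its underside; x, y along the plate's edges. A steel spring bar lies along y at its front, x = -75 mm, 62 mm above the bench. A steel strap 30 mm wide lies over the board along x at y = -65 mm, hinged at its far end (x = +86 mm), its near end held down by the bar's tip
- bar_neck (a point): point on the spring bar's axis at the inner (-y) face of its collar, which the fork pushes; moves with the bar; axes as the cradle's. Collar: 36 mm diameter, 7 mm thick. On its -y side the shaft is bare for 60 mm, 10 mm diameter, up to a guide lug whose top is 22 mm above this point; on its +y side a coil spring, then at +58 mm a housing of 32 mm diameter
- spring_bar (a joint): how far the spring bar is pushed along the cradle's +y, m: 0 at rest, stop at 0.022. The tip leaves the eye after 0.010 to 0.012. It takes about 2 N to start and 0.3 N more for each mm (about 7 N at 0.016); let go, it springs back to 0
- strap (a joint): angle of the strap, rad: about 0.01 held down by the bar; once free, its hinge spring lifts it by itself within about 1 s to its stop at 1.05, where it stays, its eye end then about 220 mm above the bench
- strap_eye (a point): centre of the eye at the strap's near end, through which the bar's tip passes (10 mm deep) while the strap is held down; at the cradle's x = -75, y = -65 mm, 110 mm from the collar
- fork_tool: upright forked tool, 151 mm tall, 0.18 kg; z up. Origin: centre of the underside of its steel flange, 90 (x) x 40 (y) x 6 mm. Over it a black handle 26 (x) x 36 (y) mm, z = +6 to +76 mm: grip its 36 mm width (y faces) from above at about z = +40 mm. Under it a shank and a fork of two tines side by side along x. A half turn about z makes no difference
- fork_mouth (a point): point midway between the tines, 60 mm under the tool's origin, 15 mm above the tine tips and 15 mm below the top of the gap; axes as the tool's. Tines 30 mm long, 10 mm wide, 8 mm thick in y (faces 4 mm either side of this point), gap 16 mm along x, 36 mm over both
- rack: raised tool rack, fixed: base 120 (x) x 80 (y) x 8 mm with two narrow upright walls, tops 100 mm high, each 12 mm thick (x = 26 to 38 mm either side of the middle), 64 mm long in y. The tool's flange lies on both wall tops, the fork hanging between; at the start the tool is centred, its axes along the rack's. Origin: centre of the underside
- board: green circuit board with black chips, 130 x 160 x 4 mm, lying on the cradle's rests under the strap (origin: centre of its underside); stays where it is
- tub: open clear plastic tub 120 x 170 x 50 mm with a small display module in it (origin: centre of underside); bystander
- meter: red multimeter 170 x 85 x 48 mm lying face up (origin: centre of underside); bystander
- cutters: side cutters with red handles, about 135 mm long, 16 mm high, lying flat (origin: under the pivot); bystander
- screwdriver: screwdriver lying flat, yellow handle (origin: under its middle); bystander
- spool: grey wire spool standing upright, 64 mm diameter, 50 mm high (origin: centre of underside); bystander
- flux: white bottle with black cap, 44 mm diameter, 110 mm high, standing (origin: centre of underside); bystander
Mind the look-alikes: they are no part of the job. What is shaped like the fork_tool but purple or yellow is not meant.

How it is judged:
By the outcome, as a careful person would: the job done as asked, in the order asked, and still so for the second after the job is handed in, with the robot touching nothing.
It also fails if it takes over 56 s, if anything falls off the work surface, if the arm or the gripper's body presses on something with over 40 N, if the wrist force passes 120 N, or if a joint passes its speed limit or range.

## Working session

There is one attempt and no reset: what is moved stays moved. The work goes in short steps, each a Python script; the robot and the scene stay as the last script left them, time stands still between calls to the robot, and variables do not carry over. Pictures are saved under pics/ and viewed, about 8 in all and at most 12, crops included, and the job is handed in when it is done.

```bash
mkdir -p pics; ls
python3 - <<'E'
from plant import robot
import cv2,numpy as np
for n in ("scene","top","wrist"):
    f=robot.grab_frame(n); cv2.imwrite(f"pics/{n}0.png",f)
    c=robot.get_calibration(n); print(n,c)
    
a=cv2.imread("pics/scene0.png");
print(robot.observe()["time"])
E
```

```text
pics
scene {'vertical_fov': 43.38893544702006, 'cx': 277.34509912044325, 'cy': 217.85064965093622, 'rvec': array([ 1.93132828,  1.08405783, -0.55585136]), 'tvec': array([-0.21598492, -0.20175796,  1.99836378])}
top {'vertical_fov': 54.40597753679875, 'cx': 271.9119703990325, 'cy': 208.4639662019823, 'rvec': array([ 2.17707813, -2.18333561,  0.05471375]), 'tvec': array([-0.05583161,  0.51668342,  1.07044445])}
wrist {'vertical_fov': 65.70646984690485, 'cx': 284.30019324456975, 'cy': 206.83356792188934, 'rvec': array([-2.31450276,  1.69384389,  0.27783576]), 'tvec': array([-0.60009517, -0.04135076,  0.37965877])}
0.15
```

View pics/top0.png

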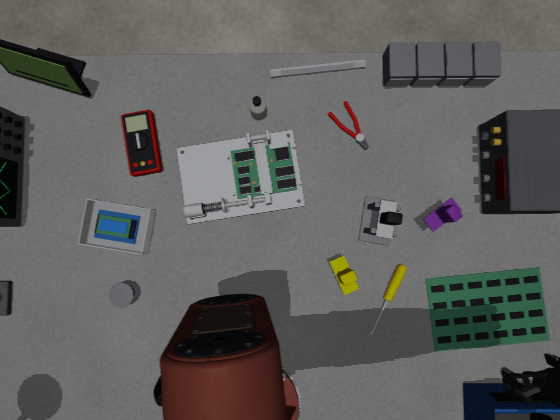

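View pics/scene0.png

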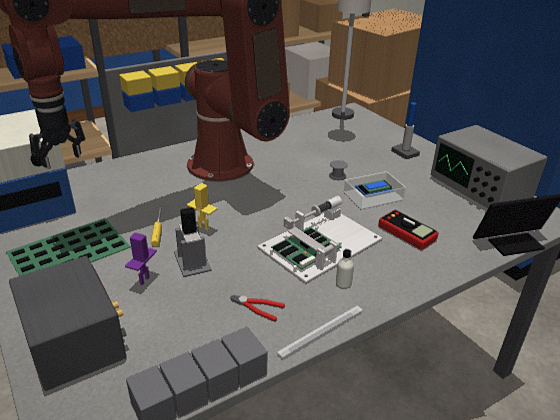

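The top view shows the cradle around (240,177), with the collar near (227,204), and the rack with the black tool around (380,218). I'll enlarge both to get the pixel positions.

Run:
```python
import cv2,numpy as np
a=cv2.imread("pics/top0.png")
def crop(x,y,w,h,s,step):
    c=cv2.resize(a[y:y+h,x:x+w],None,fx=s,fy=s,interpolation=cv2.INTER_CUBIC)
    for i in range(-(-x//step)*step,x+w,step): cv2.line(c,((i-x)*s,0),((i-x)*s,6),(0,0,255),1); cv2.putText(c,str(i),((i-x)*s,16),0,.35,(0,0,255))
    for j in range(-(-y//step)*step,y+h,step): cv2.line(c,(0,(j-y)*s),(6,(j-y)*s),(0,0,255),1); cv2.putText(c,str(j),(8,(j-y)*s+4),0,.35,(0,0,255))
    return c
A=crop(170,120,140,110,5,10); B=crop(350,185,66,66,8,10)
cv2.imwrite("pics/A.png",A); cv2.imwrite("pics/B.png",B)
```

```text
(no output)
```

View pics/A.png

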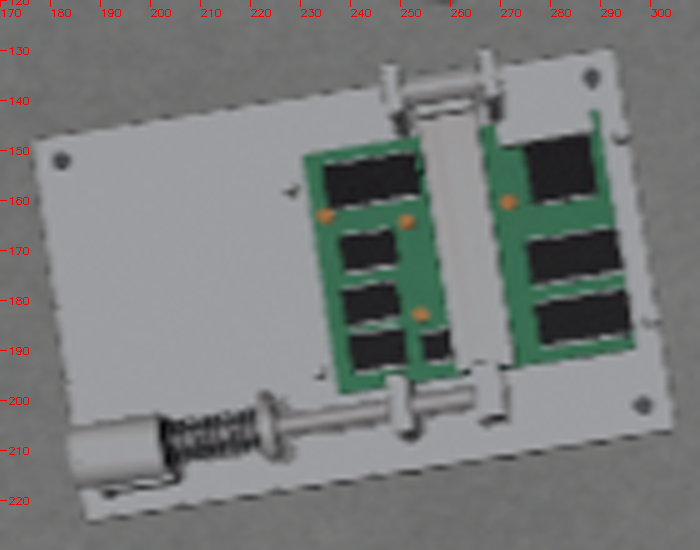

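View pics/B.png

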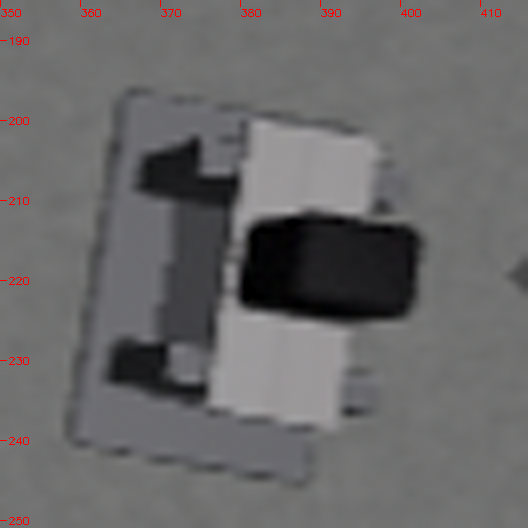

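Pixels read from the crops:
- **Plate corners:** (176.4,148.6), (292,130), (304.8,206), (187,224.2).
- **Collar:** (224.4,205.6).
- **Flange corners:** (381.2,200), (397.5,202.2), (392.2,239), (375.9,235.6).

Next I'll fit the poses and plan wrist looks over the rack and the cradle.

```bash
cat > h.py <<'E'
import cv2,numpy as np
from scipy.optimize import least_squares
from plant import robot
def proj(P,c,fish=False):
    P=np.atleast_2d(P).astype(float); R=cv2.Rodrigues(np.array(c["rvec"]))[0]
    q=P@R.T+np.array(c["tvec"]); f=210/np.tan(np.radians(c["vertical_fov"]/2))
    if fish:
        r=np.hypot(q[:,0],q[:,1])+1e-12; k=f*np.arctan2(r,q[:,2])/r
        return np.c_[c["cx"]+k*q[:,0],c["cy"]+k*q[:,1]]
    return np.c_[c["cx"]+f*q[:,0]/q[:,2],c["cy"]+f*q[:,1]/q[:,2]]
def xf(p,L):  # p=x,y,yaw(deg); L local points incl. absolute z
    t=np.radians(p[2]); L=np.atleast_2d(L); c,s=np.cos(t),np.sin(t)
    return np.c_[p[0]+c*L[:,0]-s*L[:,1],p[1]+s*L[:,0]+c*L[:,1],L[:,2]]
def fit(L,uv,c,p0,fish=False):
    r=least_squares(lambda p:(proj(xf(p,L),c,fish)-uv).ravel(),p0,x_scale=[.01,.01,1])
    return r.x,np.abs(r.fun).max()
def undist(img,c,f=320):  # fisheye -> pinhole of same axis
    pass
E
python3 - <<'E'
from h import *
c=robot.get_calibration("top")
Lc=[[.105,.16,.012],[.105,-.16,.012],[-.105,-.16,.012],[-.105,.16,.012]]
p,e=fit(Lc,np.array([[176.4,148.6],[292,130],[304.8,206],[187,224.2]]),c,[.6,0,8]);print("cradle",p,e)
print("neck",xf(p,[[-.075,.045,.062]]),proj(xf(p,[[-.075,.0485,.062]]),c))
Lf=[[.045,.02,.106],[.045,-.02,.106],[-.045,-.02,.106],[-.045,.02,.106]]
t,e=fit(Lf,np.array([[381.2,200],[397.5,202.2],[392.2,239],[375.9,235.6]]),c,[.5,-.3,-8]);print("tool",t,e)
Lr=[[.06,.04,.008],[-.06,.04,.008],[-.06,-.04,.008]]
r,e=fit(Lr,np.array([[365.8,196.5],[358.5,240],[389,245.5]]),c,[.5,-.3,-8]);print("rack",r,e)
cs=robot.get_calibration("scene")
print("scene: neck",proj(xf(p,[[-.075,.0485,.062]]),cs),"tool top",proj(xf(t,[[0,0,.176]]),cs))
o=robot.observe();print(o["tool_pos"],o["tcp_rot"])
for n,pos,yaw in(("t",t[:2],t[2]),("n",xf(p,[[-.075,.025,.062]])[0,:2],p[2])):
  for z in(.2,.28,.35):
    for k in(0,180):
      q=robot.ik([*pos,z],[180,0,yaw+k]);print(n,z,k,None if q is None else np.round(q,1))
R=cv2.Rodrigues(np.array(robot.get_calibration("wrist")["rvec"]))[0]
cw=robot.get_calibration("wrist");print("wristcam pos",-R.T@cw["tvec"],"axis",R[2])
E
```

```text
cradle [0.60203845 0.02847746 8.79109852] 0.602209184289336
neck [[0.52104208 0.06148639 0.062     ]] [[223.78356615 205.89847772]]
tool [ 0.48369099 -0.33721095 -9.5538218 ] 0.5325112243229739
rack [ 0.48346006 -0.33778251 -9.91233925] 0.41489093522915255
scene: neck [[314.85393205 210.80170559]] tool top [[186.51890083 209.95023933]]
[ 0.18121235 -0.57180889  0.30330469] [-1.79944072e+02 -1.34602516e-02  1.75794141e+01]
t 0.2 0 [-47.6   4.5  -6.8  78.7   0.  142. ]
t 0.2 180 [-47.6   4.5  -6.8  78.7   0.  -38. ]
t 0.28 0 [-47.6   3.9   0.9  87.    0.  142. ]
t 0.28 180 [-47.6   3.9   0.9  87.    0.  -38. ]
t 0.35 0 [-47.6   5.1   9.4  94.4   0.  142. ]
t 0.35 180 [-47.6   5.1   9.4  94.4   0.  -38. ]
n 0.2 0 [ -9.7  -6.7 -17.8  78.9   0.  161.5]
n 0.2 180 [ -9.7  -6.7 -17.8  78.9   0.  -18.5]
n 0.28 0 [ -9.7  -7.2 -10.   87.2   0.  161.5]
n 0.28 180 [ -9.7  -7.2 -10.   87.2   0.  -18.5]
n 0.35 0 [ -9.7  -6.1  -1.7  94.4   0.  161.5]
n 0.35 180 [ -9.7  -6.1  -1.7  94.4   0.  -18.5]
wristcam pos [ 0.25922021 -0.54778888  0.37242061] axis [-0.30344177 -0.09508952 -0.94809339]
```

Run:
```python
from h import *
t=[.4836,-.3374,-9.7]
robot.move_pose([t[0],t[1],.30],[180,0,t[2]])
c=robot.get_calibration("wrist"); f=robot.grab_frame("wrist"); cv2.imwrite("pics/w1.png",f)
np.save("c1.npy",c,allow_pickle=True)
Lf=[[.045,.02,.106],[.045,-.02,.106],[-.045,-.02,.106],[-.045,.02,.106]]
uv=proj(xf(t,Lf),c,True);h=proj(xf(t,[[.013,.018,.176],[.013,-.018,.176],[-.013,-.018,.176],[-.013,.018,.176]]),c,True)
print(uv,h)
o=robot.observe();print(o["time"],o["tool_pos"],o["tcp_rot"])
u=np.vstack([uv,h]);x0,y0=np.maximum(u.min(0).astype(int)-30,0);x1,y1=u.max(0).astype(int)+30
s=2; print(x0,y0,x1,y1)
C=cv2.resize(f,None,fx=1.4,fy=1.4,interpolation=cv2.INTER_CUBIC)
for p in u: cv2.drawMarker(C,tuple(int(v*1.4) for v in p),(0,0,255),0,6,1)
cv2.imwrite("pics/w1m.png",C)
```

```text
[[257.97789453 146.61771727]
 [307.14584966 146.58127671]
 [305.03718019 247.33149033]
 [260.43682081 247.31099979]] [[253.52544971 212.57474846]
 [310.51957269 212.58008219]
 [309.36770495 249.6403318 ]
 [254.88771504 249.60491766]]
1.625 [ 0.48306206 -0.33826715  0.29994808] [ 1.79990345e+02  5.77958033e-03 -9.75366243e+00]
223 116 340 279
```

View pics/w1m.png

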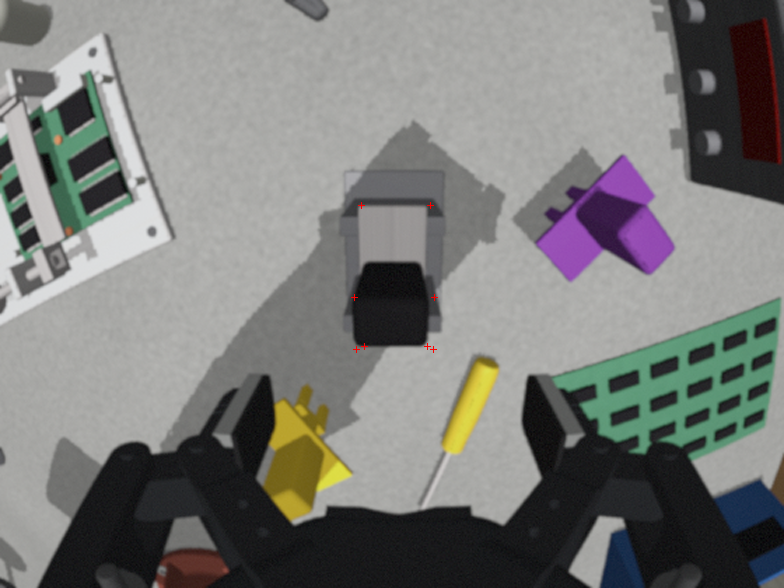

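Tool centred; the predicted marks sit about 2 px off. Visible flange far corners are about (358,206) and (428,206), and the handle's near top corners about (354,346) and (428,346), all at 1.4x. I'll refit from these and grasp.

```bash
cat > grasp.py <<'E'
from h import *
c=np.load("c1.npy",allow_pickle=True).item()
L=[[.045,.02,.106],[.045,-.02,.106],[-.013,-.018,.176],[-.013,.018,.176]]
t,e=fit(L,np.array([[358,206],[428.5,206],[428,346],[354,346]])/1.4,c,[.4836,-.3374,-9.7],True); print("tool",t,e)
yaw=t[2] if abs(t[2]+9.8)<1 else -9.75
robot.move_pose([t[0],t[1],.26],[180,0,yaw])
b=robot.observe()["ft_force"]
print(robot.line_to([t[0],t[1],.194],vel=.1,guard=8))
robot.set_gripper(0.03)
o=robot.observe();print(o["time"],o["tool_pos"],o["tcp_rot"],o["gripper_width"],np.array(o["ft_force"])-b)
np.save("rackpose.npy",np.r_[o["tool_pos"],o["tcp_rot"]])
robot.line_to([o["tool_pos"][0],o["tool_pos"][1],.30],vel=.15)
o=robot.observe();print(o["time"],o["gripper_width"],np.array(o["ft_force"])-b)
E
python3 grasp.py
```

```text
tool [  0.48469114  -0.33582163 -10.07695492] 1.644605248087231
False
3.2333 [ 0.48484899 -0.33589564  0.19450155] [ 1.79981587e+02 -3.30845996e-02 -1.00731512e+01] 0.03543886726228968 [-0.02758647  1.69109429  3.66345534]
4.0917 0.0355694674708329 [-0.61407644 -0.18900965 -3.07418838]
```

Grasped and lifted, with 35.6 mm between the fingers. Now I'll hover over the bar and look.

Run:
```python
from h import *
p=[.60204,.02848,8.79]
w=xf(p,[[-.075,.02,0]])[0]
robot.move_pose([w[0],w[1],.27],[180,0,p[2]])
c=robot.get_calibration("wrist"); f=robot.grab_frame("wrist"); np.save("c2.npy",c,allow_pickle=True)
cv2.imwrite("pics/w2.png",f); g=robot.grab_frame("scene"); cv2.imwrite("pics/s2.png",g)
o=robot.observe();print(o["time"],o["tool_pos"],o["tcp_rot"])
np.save("o2.npy",np.r_[o["tool_pos"],o["tcp_rot"]])
C=cv2.resize(f,None,fx=1.4,fy=1.4,interpolation=cv2.INTER_CUBIC)
L=[[-.075,.0485,.062],[-.075,-.015,.062],[-.075,-.06,.062],[-.105,-.16,.012],[-.105,.16,.012],[.105,-.16,.012],[.105,.16,.012]]
uv=proj(xf(p,L),c,True);print(uv)
for q in uv: cv2.drawMarker(C,tuple(int(v*1.4) for v in q),(0,0,255),0,8,1)
cv2.imwrite("pics/w2m.png",C)
```

```text
5.5917 [0.525145   0.03568583 0.27000041] [ 1.79988461e+02 -2.49674385e-03  8.68783511e+00]
[[250.52375887 195.01197636]
 [321.72247713 194.95329348]
 [370.47839871 195.13362328]
 [439.26385092 208.39328445]
 [157.90094745 208.70847825]
 [450.31673138  23.0380178 ]
 [148.25402852  17.82899676]]
```

View pics/w2m.png

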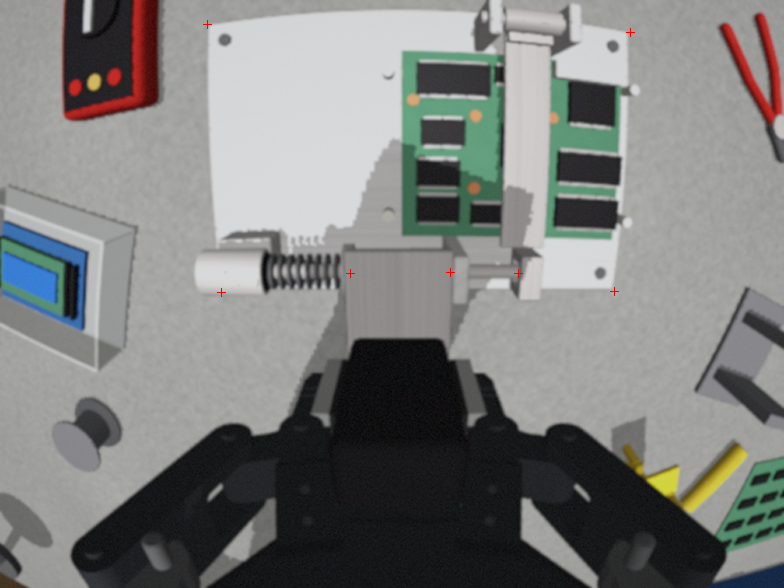

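The marks lie on the bar within about 1 px: the shaft is seen at (490,271) where (…,273) was predicted. The flange's far edge is at v≈250 (1.4x). A zoomed crop will give the x offset of the bar and of the tool in hand.

Run:
```python
from h import *
f=cv2.imread("pics/w2.png");c=np.load("c2.npy",allow_pickle=True).item();o=np.load("o2.npy")
p=[o[0],o[1],o[5]]
print("flange far top/bottom corners expected",proj(xf(p,[[.045,.02,.182],[.045,-.02,.182],[.045,.02,.176],[.045,-.02,.176]]),c,True))
cr=f[165:225,130:400]
C=cv2.resize(cr,None,fx=2.9,fy=6,interpolation=cv2.INTER_CUBIC)
for v in range(170,225,10): cv2.line(C,(0,(v-165)*6+3),(12,(v-165)*6+3),(0,0,255),1); cv2.putText(C,str(v),(14,(v-165)*6+6),0,.4,(0,0,255))
s=cv2.imread("pics/s2.png")[130:240,240:390]
D=cv2.resize(s,None,fx=2.2,fy=2.2,interpolation=cv2.INTER_CUBIC); C=cv2.resize(C,(783,360))
out=np.zeros((600,783,3),np.uint8); out[:360]=C; out[360:600,:D.shape[1]]=D[:240]; cv2.imwrite("pics/w2z.png",out)
g=cv2.cvtColor(f,cv2.COLOR_BGR2GRAY)
for col in (142,155,335,345,352,358,360,295): print(col,g[172:216,col])
```

```text
flange far top/bottom corners expected [[243.24456486 176.37543288]
 [323.58065254 176.42276997]
 [244.65554233 173.72095362]
 [322.22912936 173.76610847]]
142 [167 167 165 164 165 166 165 165 166 172 178 187 190 196 203 208 211 213
 215 216 216 216 216 217 216 217 216 215 214 212 210 208 201 195 187 181
 174 169 170 167 168 168 171 172]
155 [196 190 187 187 184 170 146 143 156 170 179 185 191 197 202 207 210 213
 215 216 216 216 217 216 216 216 217 216 216 214 213 211 207 202 196 190
 183 173 160 161 170 174 173 171]
335 [157 159 158 160 159 160 162 163 160 158 156 154 154 152 153 153 144 135
 132 136 138 141 143 138 132 127 128 136 148 152 152 154 153 145 129 118
 116 115 113 114 114 116 123 133]
345 [158 158 160 158 158 160 162 162 161 159 159 159 159 159 161 156 141 121
 122 131 140 143 147 144 138 131 132 144 156 159 159 160 159 151 144 151
 160 165 169 171 173 169 167 163]
352 [157 159 161 159 158 161 162 163 160 160 157 158 158 158 159 156 141 122
 122 130 138 143 145 144 138 136 157 191 213 216 218 218 214 202 180 166
 167 166 165 165 165 165 165 164]
358 [124 126 128 131 141 156 162 162 161 160 159 159 158 158 160 156 142 123
 122 131 138 145 147 145 138 136 156 191 212 216 217 217 214 202 179 160
 157 158 159 160 163 161 163 161]
360 [143 142 144 142 142 156 163 163 161 160 158 158 158 158 159 158 142 124
 119 131 138 144 148 146 138 136 155 191 212 217 217 217 214 203 180 162
 160 161 162 164 163 165 167 165]
295 [159 160 162 157 144 121 104 115 129 140 142 143 143 144 143 145 143 141
 142 143 143 143 143 143 143 142 143 142 143 141 143 141 143 141 141 142
 143 141 142 143 141 144 141 143]
```

View pics/w2z.png

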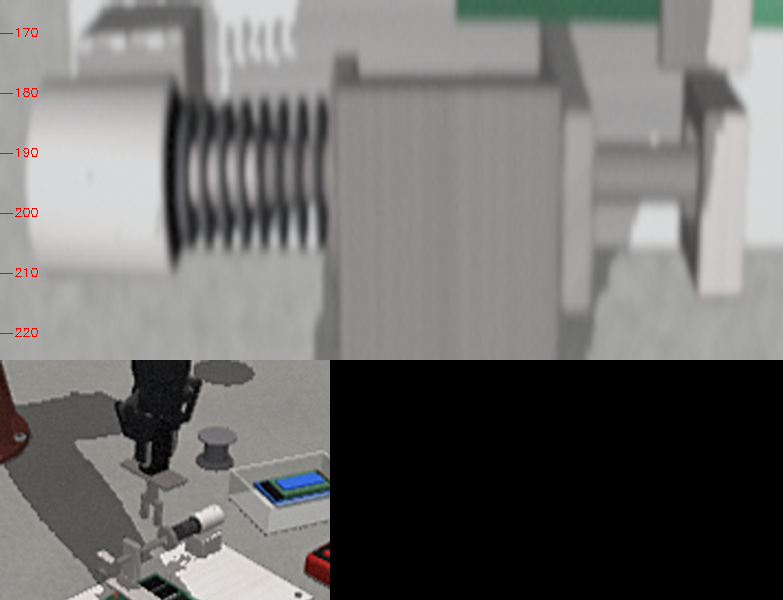

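Measured from the crop:
- **Shaft:** rows 188–198, centre 193, against 195 expected, so the bar is about 2 mm further out (+x).
- **Flange's far edge:** about 3 px low, so the tool sits about 1.5 mm towards −x in the hand.
- **Collar:** u≈249.6, against 250.5 expected.

I'll shift +3.5 mm along cradle x and descend with a guard.

Run:
```python
from h import *
p=[.60204,.02848,8.69]
def W(x,y,z): r=xf(p,[[x,y,z]])[0]; return r
X=-.075+.0035
robot.line_to(W(X,.02,.27),vel=.08)
robot.pause(.2); b=np.array(robot.observe()["ft_force"])
hit=robot.line_to(W(X,.02,.216),vel=.05,guard=4)
robot.pause(.1)
o=robot.observe();print(hit,o["time"],o["tool_pos"],np.array(o["ft_force"])-b)
cv2.imwrite("pics/s3.png",robot.grab_frame("scene"));cv2.imwrite("pics/w3.png",robot.grab_frame("wrist"))
```

```text
False 7.375 [0.52853636 0.03741669 0.21638932] [ 0.94291872 -0.40634759  0.44042689]
```

Straddled with no contact. Now push along cradle +y.

Run:
```python
from h import *
p=[.60204,.02848,8.69]
def W(x,y,z): return xf(p,[[x,y,z]])[0]
X=-.0715
ey=np.array([-np.sin(np.radians(p[2])),np.cos(np.radians(p[2])),0])
b=np.array(robot.observe()["ft_force"])
for y in(.036,.046,.051,.054,.057):
    hit=robot.line_to(W(X,y,.216),vel=.04,guard=12)
    o=robot.observe();F=np.array(o["ft_force"])-b;print(y,hit,round(o["time"],2),"Fy",F@ey,F)
    if hit: break
robot.pause(.4)
o=robot.observe();F=np.array(o["ft_force"])-b;print(o["time"],F@ey,F)
cv2.imwrite("pics/w4.png",robot.grab_frame("wrist"));s=robot.grab_frame("scene")
a=cv2.resize(cv2.imread("pics/w4.png"),(480,360));d=cv2.resize(s[110:290,220:400],(320,320))
o=np.zeros((360,800,3),np.uint8);o[:,:480]=a;o[:320,480:]=d;cv2.imwrite("pics/p4.png",o)
```

```text
0.036 False 8.03 Fy 0.10128051793859345 [0.10302855 0.11820387 0.49306055]
0.046 False 8.43 Fy -1.783228799590122 [ 0.98197937 -1.65384895  0.1420541 ]
0.051 False 8.7 Fy -3.0708486475688943 [ 0.94538265 -2.96201553 -0.20523158]
0.054 False 8.95 Fy -5.027341129759688 [ 2.41799747 -4.71615014 -0.534589  ]
0.057 False 9.2 Fy -5.642426231859323 [ 1.17344771 -5.52859883 -1.30187091]
9.6 -5.891818384790137 [ 1.98008408 -5.65759855 -0.55792613]
```

View pics/p4.png

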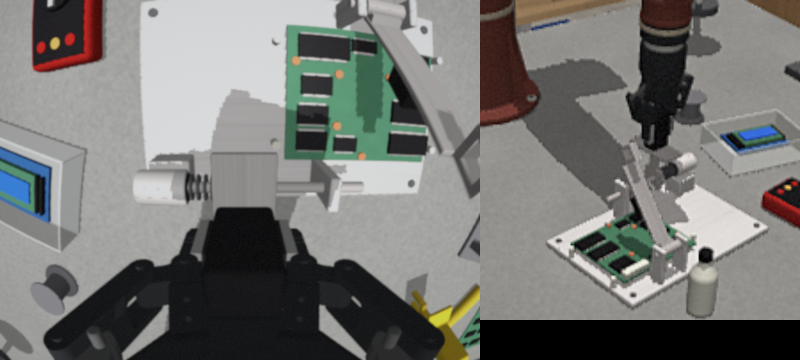

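The strap is free and up: its eye end stands by the tool in the scene view, and the tip is out of the eye in the wrist view. Let the bar back, lift straight up, go high over the strap to the rack, and check before lowering.

Run:
```python
from h import *
p=[.60204,.02848,8.69]
def W(x,y,z): return xf(p,[[x,y,z]])[0]
X=-.0715; robot.pause(.5)
b=np.array(robot.observe()["ft_force"])
robot.line_to(W(X,.034,.216),vel=.04); robot.line_to(W(X,.022,.216),vel=.05)
o=robot.observe();print(o["time"],np.array(o["ft_force"])-b)
print(robot.line_to(W(X,.022,.30),vel=.08,guard=8))
robot.line_to(W(X-.02,.022,.37),vel=.15)
s=robot.grab_frame("scene"); w0=robot.grab_frame("wrist"); 
r=np.load("rackpose.npy")
robot.move_pose([r[0],r[1],.37],[180,0,r[5]])
robot.line_to([r[0],r[1],.29],vel=.12); robot.pause(.2)
c=robot.get_calibration("wrist");w=robot.grab_frame("wrist");o=robot.observe();print(o["time"],o["tool_pos"],o["gripper_width"])
cv2.imwrite("pics/w5.png",w);cv2.imwrite("pics/w5b.png",w0)
t=[r[0],r[1],r[5]]; z=o["tool_pos"][2]-.094
rk=[.4836,-.3372,-9.8]
F=proj(xf(t,[[.045,.02,z+.006],[.045,-.02,z+.006]]),c,True);K=proj(xf(t,[[.038,.032,.1],[.038,-.032,.1]]),c,True);print(F,K)
C=cv2.resize(w,(560,420));
for q in np.vstack([F,K]): cv2.drawMarker(C,tuple(int(round(v)) for v in q),(0,0,255),0,8,1)
C=cv2.resize(C[80:280,180:400],(528,480))
out=np.zeros((480,800,3),np.uint8);out[:,:528]=C;out[:240,528:]=cv2.resize(s[110:290,220:400],(272,240));out[240:,528:]=cv2.resize(w0,(272,240));cv2.imwrite("pics/p5.png",out)
```

```text
11.3167 [-0.64956194  4.9546344   0.5536451 ]
False
15.7083 [ 0.48503421 -0.33611675  0.29072284] 0.035615773722882285
[[242.32343725 177.44068079]
 [322.44398095 177.42912187]] [[243.69069768 156.80778504]
 [322.49397735 156.79574098]]
```

View pics/p5.png

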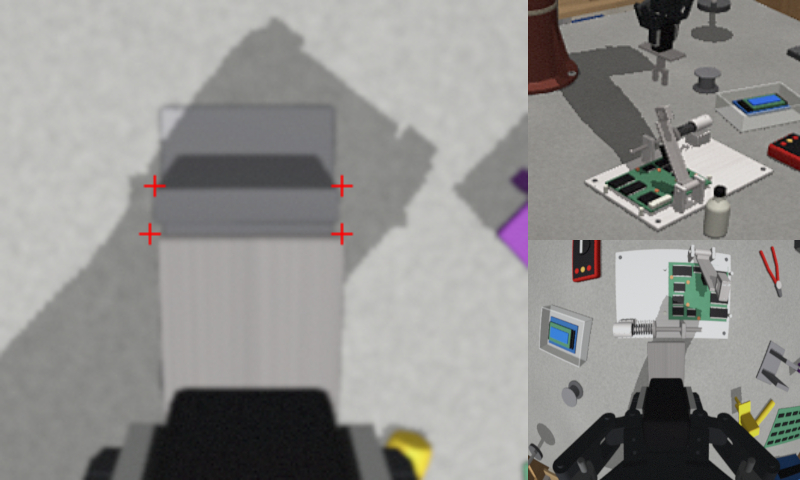

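The rack wall top matches the prediction (v≈187 in the zoom). The flange is within about 1 mm laterally, the bar is back at rest and the strap stays up. Lowering to the recorded grasp pose with a guard.

Run:
```python
from h import *
r=np.load("rackpose.npy")
robot.line_to([r[0],r[1],.215],vel=.07,guard=8); robot.pause(.2)
b=np.array(robot.observe()["ft_force"])
hit=robot.line_to([r[0],r[1],r[2]-.001],vel=.02,guard=3)
o=robot.observe();print(hit,o["time"],o["tool_pos"],r[:3],np.array(o["ft_force"])-b)
```

```text
True 18.0833 [ 0.48471561 -0.33577545  0.19445379] [ 0.48484899 -0.33589564  0.19450155] [-0.93484937 -0.28939466  8.30970837]
```

Contact came at exactly the original height, so release, back off and check.

Run:
```python
from h import *
r=np.load("rackpose.npy")
robot.set_gripper(.085); robot.line_to([r[0],r[1],.30],vel=.1)
w=robot.grab_frame("wrist")
robot.move_pose([.30,-.55,.32],[180,0,17]); robot.pause(.3)
t=robot.grab_frame("top");s=robot.grab_frame("scene");print(robot.observe()["time"])
cv2.imwrite("pics/t6.png",t)
a=cv2.imread("pics/top0.png")
out=np.zeros((600,800,3),np.uint8)
out[:300,:400]=cv2.resize(w,(400,300));out[:300,400:]=cv2.resize(s[80:320,140:460],(400,300))
out[300:,:300]=cv2.resize(t[185:251,350:416],(300,300));out[300:,300:600]=cv2.resize(a[185:251,350:416],(300,300))
out[300:500,600:]=cv2.resize(t[120:230,170:310],(200,200))
cv2.imwrite("pics/p6.png",out)
```

```text
21.3833
```

View pics/p6.png

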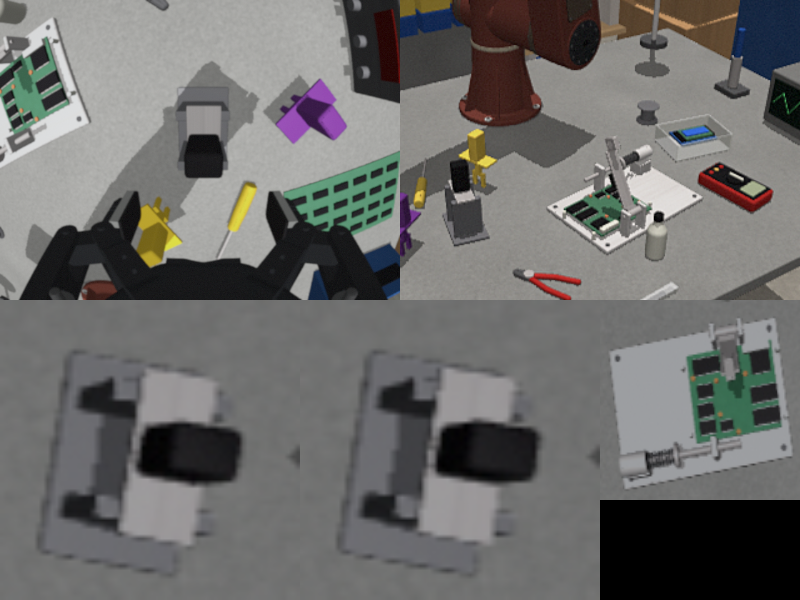

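The tool hangs on the rack in the same place as at the start (crops nearly identical), the strap is up, the bar is back, the board is in place and the robot is clear. Handing in.

```bash
python3 -c "
from plant import robot
print(robot.job_done(), robot.observe()['time'])"
```

```text
the job is handed in; nothing more can be done
the job is handed in; nothing more can be done
```

I did the job in order and handed it in at about 21.4 s of the 56 s allowed. I took the dark forked tool from the rack, straddled the spring bar and pushed the collar until the strap sprang up. Then I let the bar back and hung the tool on the rack.

**What the checks showed**
- **Push:** the force reached about 5.9 N, which by the given spring rate is roughly 13 mm of bar travel. I did not measure the travel itself.
- **After handling:** the last pictures show the strap up, the bar back at rest and the board in place. The bystanders in view look unmoved.
- **Tool on the rack:** it touched down at the height it was picked up from. Its start and end crops from the top camera look nearly identical.
- **Robot:** the arm was clear of everything when I handed in.

**Disagreements**
- **Wrist camera against fitted poses:** the first look showed the bar about 2 mm further out and the tool about 1.5 mm off-centre in the hand. I shifted 3.5 mm along the cradle's x before lowering the fork, and it went on without contact.
- **Flange width:** the flange looked about 4% narrower than predicted in the wrist view before placing. I did not explain this, but the placing was not affected.
- **Sideways force:** about 1–2 N across the bar showed during the push.

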